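# Put the slides away in the dust-tight store

### The arm

A 6-joint arm with a two-finger parallel gripper is mounted at the origin on a cart in front of the work surface, level with it; the furniture and walls round the work are solid. World frame = base frame: x ahead of the robot, y to its left, z up, the work surface at z = 0. Lengths are in m, angles in rad, forces in N, time in s.
With the tool pointing down it reaches from about 0.35 to 0.95 m from the base axis. Payload 17.4 kg.
Tool frame: the origin (TCP) lies midway between the tips of the shut fingers; the grasp point (between the pads) lies 19 mm behind it; z points along the fingers, y is the line along which they close (so a half turn about z gives the same grasp; the last joint's range is limited). The gripper opens to 93 mm and grips with 3 to 60 N. Pads are 15 mm wide; open, the fingers measure 128 mm over their backs; the gripper's body (75 mm by 188 mm) begins 65 mm behind the grasp point.
Start: joints at [1.12, 0.116, 1.442, -0, 1.584, -0.038], TCP at [0.271, 0.618, 0.219] pointing down, gripper open.
Joint ranges: [-2.83, 2.83], [-0.83, 2.19], [0.07, 2.5], [-1.14, 4.28], [0.01, 3], [-2.97, 2.97]. Speed limits (rad/s): [1.89, 1.89, 2.22, 3.14, 3.14, 3.14].

### API

Orientations are given as a unit quaternion [x, y, z, w].
In Python, from bench import observe, snapshot, calibration, job_done gives the robot as it stands.
- The arm moves only by the tool jog_arm, never from a script. Its arguments are lists of equal length, an entry for each row: "delta_pos": the shift along the tool's x, y, z in cm, a list of three; "delta_rot": the turn, a rotation vector about the tool's x, y, z in degrees, a list of three; "fingers": the closure, from 0 (fully open) to 1 (shut). A call has 1 to 20 rows; each row shifts and turns the commanded pose from where the row before left it, along the tool's axes as they then stand; what a row does not reach is not made up. A row lasts 1/12 s, in which the tool goes at most 41.7 mm and 7.16 degrees, less where a joint would pass 70% of its speed; a pose out of reach is approached as far as the arm can. A call with a gripper value outside its range is refused whole. The fingers move at their own pace and stop on an object; the grip force is fixed at half the most. Time passes only in rows, so rows that do not move let the fingers close. It gives the time, the measured TCP pose, the force, the opening and the grip force at its end, in the units of the state.
- observe(): the state, without advancing time (a new reading comes with each control period).
- snapshot(name): name is "scene" or "top" or "wrist"; returns the picture (480x640x3 uint8, blue, green, red); there is no depth.
- calibration(name): a dict with "K" (3x3 intrinsics, pixels), "origin" and "orientation" of the camera in the world; the wrist camera has in their place "mount" (4x4, takes a point from camera to tool coordinates, whose origin is the TCP and whose axes are the flange's). Camera axes: x right, y up, looking along -z (the intrinsics and any distortion apply to the point x, -y, -z); pixel columns grow to the right and rows downward; lengths in m; the calibration is good to about 2 mm. A picture is of the moment at which its call begins: read the wrist's pose just before it. calibration takes no time and is no camera call.
- job_done(): hands the job in; it is judged then, once.
The state is a dict: "time": time; "joint_pos": joint angles; "dq": joint speeds; "effort": joint torques, N m; "eef_pos": TCP position; "tcp_rot": TCP orientation; "wrist_force": force on the tool from outside, world axes, zero at the start; "torque": the same for the moment, N m; "gripper_width": opening from 0.0 (shut) to 1.0 (fully open); "gripper_force": force on a finger pad.
Only numpy, scipy, OpenCV 4.12 (cv2) and the standard library are available. Lean on these libraries where they do the work, as an engineer would, in place of code of your own. Each camera call takes 0.05 s, during which the arm holds its last target. There are 200 camera calls.

### The job

Stand the blue and white box of slides upright on the floor of the green slide store, through its open top, and let go of it. Then slide the flush metal shutter fully home over it (it has no handle: press down on it and drag it along), and only after that swing the red latch over until it lies flat on the shutter. Do not knock over or push away the yellow box.

Things in the scene. Friction and masses are not known exactly. Their poses are not given: they have to be found in the camera images.
- slide_box: Upright blue carton with a white top, for microscope slides; loose, about 0.15 kg; 31 mm (own x) by 81 mm (own y) by 52 mm tall. Origin: centre of its underside.
- bulb_box: Yellow carton, 46 x 45 x 62 mm tall, loose; a bystander. Origin: centre of its underside.
- slide_store: Green box fixed to the desk, 132 mm (x) by 270 mm (y) by 71 mm high. Origin: centre of its underside, level with the desk; z up. Side rails 12 mm, end walls 8 mm thick. A green cover plate (top at 74.5 mm) always closes own y = -135 to -23 mm; from y = -23 to +127 mm the top is a window 108 mm wide, closed by the shutter. The latch is on the end wall at y = +131 mm.
- store_floor (a point): Point on the inner floor of the slide store, on its centre line at own x = 0, y = 78 mm, 6 mm above the desk: the middle of the opening while the shutter is open. Axes as those of the slide store. The opening is 108 mm along x and, with the shutter 95 mm open, 95 mm along y; the space inside is 60 mm high.
- shutter (a joint): Slide of the flat pale grey metal shutter, in m: 0 = fully home against the end wall with the latch; it grows to 0.104 as the shutter slides towards the slide store's own -y, under the cover plate. It starts 0.094 to 0.102 open. It stays where it is left; it takes about 1.5 N to slide.
- shutter_edge (a point): Middle of the leading edge of the shutter, on its top face, flush with the rails (71 mm above the desk). From here the bare face runs 48 mm or more towards the store's -y before it goes under the cover plate. Shutter 106 mm wide, 5 mm thick, no handle or holes (its black slot is filled level); on soft runners it sinks 1 mm per 4 N of press, at most 4 mm. It closes towards +y.
- latch (a joint): Hinge of the red flip latch, in rad: 0 = closed, lying flat on the shutter and pointing to the slide store's own -y; pi/2 = standing straight up; it starts at 2.0 to 2.35, leaning back outside the end of the slide store (stop at 2.45). A stiff hinge: it stays where it is left, and takes about 1 N at its tip to turn.
- latch_hinge (a point): Middle of the latch's hinge axis, which is parallel to the slide store's x axis, at own y = 131 mm, 78 mm above the desk. Axes as those of the slide store.
- latch_tip (a point): Free end of the latch, 64 mm from the hinge axis. The latch is a flat bar 22 mm wide and 4 mm thick.
Not all that is in view belongs to the job. Of the things that look like the slide_box, take the one that is farthest to the robot's right at the start.

How it is judged:
On the way, in this order (a step that is already met when the one before it is completed fails the run):
1. the box of slides stands on the floor of the slide store, let go, the shutter still open (x of slide_box in the frame of store_floor between -0.05 and 0.05 m and y of slide_box in the frame of store_floor between -0.12 and 0.05 m and z of slide_box in the frame of store_floor between -0.006 and 0.008 m and angle between slide_box's own z axis and vertical below 0.15 rad and contact force between slide_box and the fingers below 0.05 N and value of joint shutter above 0.02 m), for 0.2 s.
2. the shutter is fully home, the latch not yet closed (value of joint shutter below 0.004 m and value of joint latch above 0.4 rad), for 0.2 s.
3. the latch lies flat on the shutter (value of joint shutter below 0.004 m and value of joint latch below 0.06 rad), for 0.2 s.
At the end, for the whole second after the job is handed in: The box of slides stands upright (within 0.15 rad) and at rest on the floor inside the slide store, the shutter is home within 4 mm, and the latch is closed within 0.06 rad (all of step 3 and x of slide_box in the frame of store_floor between -0.05 and 0.05 m and y of slide_box in the frame of store_floor between -0.12 and 0.05 m and z of slide_box in the frame of store_floor between -0.006 and 0.008 m and angle between slide_box's own z axis and vertical below 0.15 rad and linear speed of slide_box below 0.02 m/s); the robot touches nothing.
It fails at once if the yellow box is pushed more than 30 mm or knocked over (distance of bulb_box from where it was at the start of the episode above 0.03 m or angle between bulb_box's own z axis and vertical above 0.4 rad).
It also fails if it takes over 61 s, if anything falls off the work surface, if the arm or the gripper's body presses on something with over 40 N, if the wrist force passes 120 N, or if a joint passes its speed limit or range.

## Working session

There is one attempt and no reset: what is moved stays moved. The work goes in short steps, Python scripts to look and compute and a tool call to move; the robot and the scene stay as the last step left them, time stands still between calls to the robot, and variables do not carry over. Pictures are saved under pics/ and viewed, at most 10 in all, crops included, and the job is handed in when it is done.

Besides the shell and the picture viewer there is one more tool, called after "Call:" as name(argument=value, ...) on one line, values as JSON. jog_arm: Moves the arm, as the interface text tells. Its arguments: {"type":"object","properties":{"delta_pos":{"type":"array","items":{"type":"array","items":{"type":"number"}}},"delta_rot":{"type":"array","items":{"type":"array","items":{"type":"number"}}},"fingers":{"type":"array","items":{"type":"number"}}},"required":["delta_pos","delta_rot","fingers"]}

```bash
mkdir -p pics; ls; python3 - <<'E'
from bench import *
import cv2
s=observe();print(s)
for n in("scene","top"):
    cv2.imwrite(f"pics/{n}0.png",snapshot(n));print(n,calibration(n))
print(calibration("wrist"))
E
```

```text
pics
{'time': 0.0, 'joint_pos': array([ 1.12019579e+00,  1.16469090e-01,  1.44226829e+00, -4.97029911e-05,
        1.58398182e+00, -3.78119970e-02]), 'dq': array([ 8.43751764e-04, -6.00913858e-05,  7.68551176e-04, -5.56395856e-04,
       -5.80394223e-04,  6.43077830e-04]), 'effort': array([-1.70677857e-03, -7.21256733e+01, -6.22605371e+01,  7.78315519e-02,
        2.36966583e-02, -7.65160530e-05]), 'eef_pos': array([0.27072748, 0.61810826, 0.21791469]), 'tcp_rot': array([ 2.04932312e-01,  9.78775985e-01, -5.52568539e-04, -1.12079388e-04]), 'wrist_force': array([ 0.50440241, -0.14440792, -0.33937304]), 'torque': array([ 0.02006536,  0.02467493, -0.03895201]), 'gripper_force': 0.0, 'gripper_width': 0.9987705699311472}
scene {'K': array([[453.71379112,   0.        , 327.70239981],
       [  0.        , 453.71379112, 242.47003613],
       [  0.        ,   0.        ,   1.        ]]), 'origin': array([-0.02945878, -0.35979466,  0.75524056]), 'orientation': array([ 0.2960676 , -0.16593996, -0.47477527,  0.81203223])}
top {'K': array([[592.20530255,   0.        , 311.17959752],
       [  0.        , 592.20530255, 240.28324626],
       [  0.        ,   0.        ,   1.        ]]), 'origin': array([ 0.30701505, -0.08010479,  1.13670651]), 'orientation': array([ 0.04446392, -0.05637392, -0.69725734,  0.71321605])}
{'K': array([[389.76025958,   0.        , 320.31800975],
       [  0.        , 389.76025958, 245.17928442],
       [  0.        ,   0.        ,   1.        ]]), 'mount': array([[-5.96148579e-04,  9.55556197e-01,  2.94808412e-01,
         8.13557941e-02],
       [ 9.99999811e-01,  5.24998470e-04,  3.20489243e-04,
         2.57363311e-04],
       [ 1.51471517e-04,  2.94808547e-01, -9.55556329e-01,
        -1.65850219e-01],
       [ 0.00000000e+00,  0.00000000e+00,  0.00000000e+00,
         1.00000000e+00]])}
```

View pics/scene0.png

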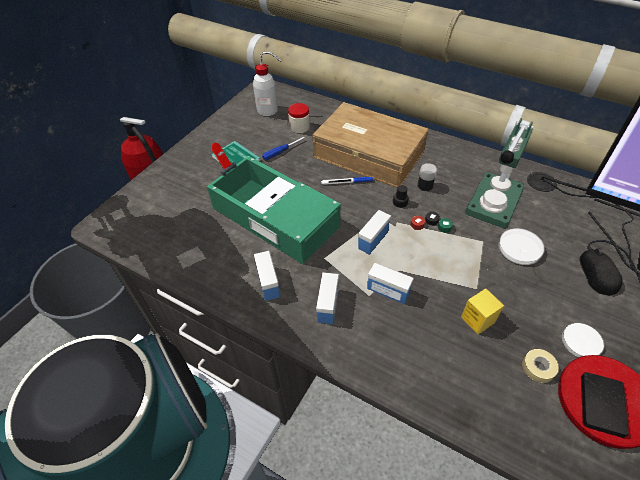

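View pics/top0.png

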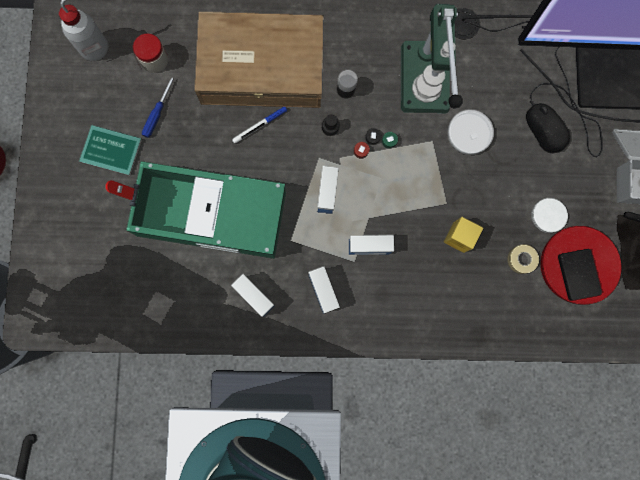

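Candidates that look like the slide box (top view): (327,189), (372,244), (324,290), (252,295). The image's right is the robot's right, so I choose (372,244). Next I check it in a close crop, along with the store.

```bash
cat > h.py <<'E'
import numpy as np, cv2
from scipy.spatial.transform import Rotation as R
from bench import *
def cam(n,s=None):
    c=calibration(n)
    if n!="wrist": return c["K"],R.from_quat(c["orientation"]).as_matrix(),np.array(c["origin"])
    T=R.from_quat(s["tcp_rot"]).as_matrix(); M=c["mount"]
    return c["K"],T@M[:3,:3],T@M[:3,3]+s["eef_pos"]
def ray(C,px,z):
    K,Q,o=C; px=np.atleast_2d(px).astype(float)
    d=np.c_[(px[:,0]-K[0,2])/K[0,0],-(px[:,1]-K[1,2])/K[1,1],-np.ones(len(px))]@Q.T
    return o+d*((z-o[2])/d[:,2])[:,None]
def proj(C,P):
    K,Q,o=C; p=(np.atleast_2d(P)-o)@Q
    return np.c_[K[0,0]*p[:,0]/-p[:,2]+K[0,2],-K[1,1]*p[:,1]/-p[:,2]+K[1,2]]
def rect(C,mask,z):
    cs,_=cv2.findContours(mask.astype(np.uint8),cv2.RETR_EXTERNAL,cv2.CHAIN_APPROX_NONE)
    out=[]
    for c in cs:
        if cv2.contourArea(c)<150: continue
        w=ray(C,c[:,0],z)[:,:2]; r=cv2.minAreaRect((w*1000).astype(np.float32)); b=cv2.boxPoints(r)
        e=b[1]-b[0];f=b[2]-b[1]; l=e if np.hypot(*e)>np.hypot(*f) else f
        out.append((c.reshape(-1,2).mean(0).round(0),np.round(r[0],1),np.round(r[1],1),round(np.degrees(np.arctan2(l[1],l[0]))%180,1)))
    return out
E
python3 - <<'E'
from h import *
im=cv2.imread("pics/top0.png");C=cam("top")
hsv=cv2.cvtColor(im,cv2.COLOR_BGR2HSV)
m=(hsv[...,1]<40)&(hsv[...,2]>190); m[:150]=0;m[350:]=0;m[:,420:]=0
for r in rect(C,m,.052):print(r)
y=(hsv[...,0]>20)&(hsv[...,0]<32)&(hsv[...,1]>150)
for r in rect(C,y,.062):print('yellow',r)
a=cv2.resize(im[155:265,100:295],None,fx=4,fy=4,interpolation=cv2.INTER_CUBIC)
sc=cv2.imread("pics/scene0.png")
b=cv2.resize(im[225:260,340:400],None,fx=4,fy=4); c=cv2.resize(sc[255:305,355:420],None,fx=4,fy=4)
o=np.zeros((600,780,3),np.uint8);o[:440]=a;o[445:585,:240]=b;o[445:600,250:510]=c[:155]
cv2.imwrite("pics/crop.png",o)
E
```

```text
(array([252., 295.]), array([360.3,   9.5]), array([79.1, 28.2]), np.float32(46.6))
(array([324., 289.]), array([ 373.1, -121.4]), array([79. , 29.5]), np.float32(21.9))
(array([372., 243.]), array([ 459.8, -209.5]), array([28.1, 78.3]), np.float32(91.4))
(array([204., 206.]), array([521.4, 104.3]), array([ 52.4, 107. ]), np.float32(172.1))
(array([328., 187.]), array([ 564.8, -125.7]), array([29.4, 79.1]), np.float32(174.3))
```

View pics/crop.png

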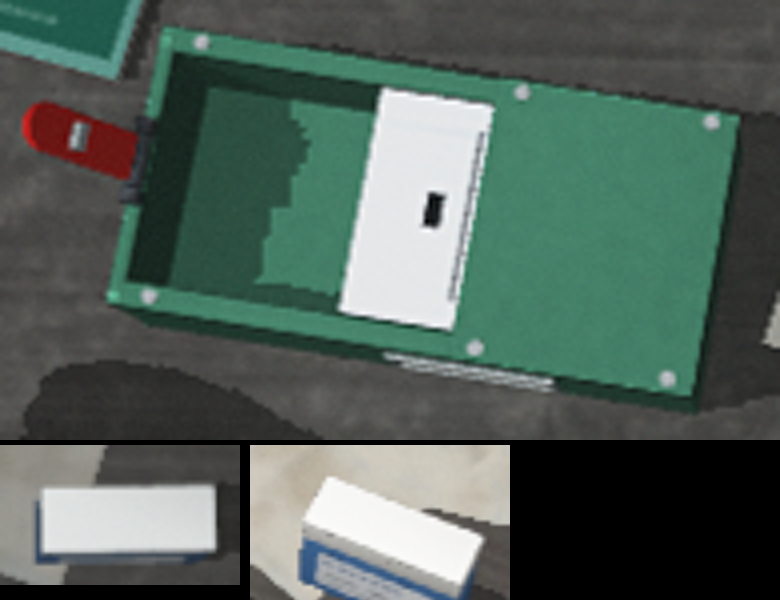

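The crop confirms the blue sides and white top. It also shows the store rim corners (crop TL (164,27), TR (740,116), BR (697,400), BL (108,302)), the shutter edge (383,87)-(340,312), and the latch leaning back with its tip at (28,125).

```bash
python3 - <<'E'
from h import *
C=cam("top")
f=lambda x,y:(x/4+99.6,y/4+154.6)
w=[ray(C,f(*p),z)[0] for p,z in [((164,27),.071),((740,116),.0745),((697,400),.0745),((108,302),.071)]]
S=[ray(C,f(*p),.071)[0] for p in [((383,87)),((340,312))]]
print(np.round(w,4)); print(np.round(S,4))
o=np.mean(w,0)[:2]; y=(w[0]+w[3]-w[1]-w[2])[:2]; print("len",np.linalg.norm(y)/2,"wid",np.linalg.norm(w[0]-w[3]),np.linalg.norm(w[1]-w[2]))
x=(w[0]+w[1]-w[2]-w[3])[:2]
print("ang y",np.degrees(np.arctan2(y[1],y[0])),"x",np.degrees(np.arctan2(x[1],x[0])))
y/=np.linalg.norm(y);xx=np.array([y[1],-y[0]])
print("origin",o,"floor",o+.078*y,[( (p[:2]-o)@xx,(p[:2]-o)@y) for p in S])
im=cv2.imread("pics/top0.png");hsv=cv2.cvtColor(im,cv2.COLOR_BGR2HSV)
print(hsv[235,463],ray(C,(463,233),.062))
E
```

```text
[[ 0.5998  0.2211  0.071 ]
 [ 0.5638 -0.0454  0.0745]
 [ 0.4322 -0.0296  0.0745]
 [ 0.471   0.2384  0.071 ]]
[[0.5741 0.1192 0.071 ]
 [0.469  0.1335 0.071 ]]
len 0.26987703715882233 wid 0.12997907957622878 0.13258152838752968
ang y 82.03004699523699 x -7.2237348232876455
origin [0.51670233 0.0961344 ] floor [0.52751732 0.17338099] [(np.float64(0.053637078490006304), np.float64(0.030787899139291176)), (np.float64(-0.0524687827207029), np.float64(0.030371559626533127))]
[ 25 140 204] [[ 0.48195908 -0.37649527  0.062     ]]
```

Call:
jog_arm(delta_pos=[[0,0,0],[0,0,0],[0,0,0],[0,0,0],[0,0,0],[0,0,0],[0,0,0],[0,0,0],[0,0,0],[0,0,0],[-2,0.4,0],[-4,0.8,0],[-4,0.8,0],[-4,0.8,0],[-4,0.8,0],[-4,0.8,0],[-4,0.8,0],[-4,0.8,0],[-4,0.8,0],[-4,0.8,0]], delta_rot=[[0,0,6.5],[0,0,6.5],[0,0,6.5],[0,0,6.5],[0,0,6.5],[0,0,6.5],[0,0,6.5],[0,0,6.5],[0,0,6.5],[0,0,6.5],[0,0,0],[0,0,0],[0,0,0],[0,0,0],[0,0,0],[0,0,0],[0,0,0],[0,0,0],[0,0,0],[0,0,0]], fingers=[0,0,0,0,0,0,0,0,0,0,0,0,0,0,0,0,0,0,0,0])

```text
time: 1.77
eef_pos: [0.3554, 0.2384, 0.2185]
tcp_rot: [0.699, 0.716, 0.0, 0.0]
wrist_force: [0.5, 0.7, 0.3]
gripper_width: 1.001
gripper_force: 0.0
```

Call:
jog_arm(delta_pos=[[-3.75,0.78,0],[-3.75,0.78,0],[-3.75,0.78,0],[-3.75,0.78,0],[-3.75,0.78,0],[-3.75,0.78,0],[-3.75,0.78,0],[-3.75,0.78,0],[-3.75,0.78,0],[-3.75,0.78,0],[-3.75,0.78,0],[-3.75,0.78,0],[0,0,5],[0,0,0],[0,0,0]], delta_rot=[[0,0,0],[0,0,0],[0,0,0],[0,0,0],[0,0,0],[0,0,0],[0,0,0],[0,0,0],[0,0,0],[0,0,0],[0,0,0],[0,0,0],[0,0,0],[0,0,0],[0,0,0]], fingers=[0,0,0,0,0,0,0,0,0,0,0,0,0,0,0])

```text
time: 3.02
eef_pos: [0.4589, -0.2071, 0.1756]
tcp_rot: [0.699, 0.715, -0.001, -0.002]
wrist_force: [-0.6, 0.8, 0.8]
gripper_width: 1.002
gripper_force: 0.0
```

```bash
python3 - <<'E'
from h import *
s=observe();im=snapshot("wrist");cv2.imwrite("pics/w1.png",im);C=cam("wrist",s);print(s["time"],s["eef_pos"],s["dq"].max())
hsv=cv2.cvtColor(im,cv2.COLOR_BGR2HSV)
m=(hsv[...,1]<40)&(hsv[...,2]>185)
for r in rect(C,m,.052):print(r)
E
```

```text
3.0167 [ 0.4588934  -0.20709228  0.1755912 ] 0.023613179283302567
(array([466., 239.]), array([ 571.4, -205. ]), array([20. , 23.6]), np.float32(159.4))
(array([495., 282.]), array([ 598.8, -239.8]), array([45.1, 89.2]), np.float32(90.3))
(array([325., 237.]), array([ 463.1, -208.9]), array([30.8, 80.5]), np.float32(92.1))
(array([336., 163.]), array([ 469. , -151.2]), array([20.2, 23.7]), np.float32(176.1))
(array([346., 116.]), array([ 473.6, -116.5]), array([42. , 30.1]), np.float32(14.6))
(array([205., 117.]), array([ 375.5, -121.8]), array([80.4, 30.4]), np.float32(21.9))
(array([439., 154.]), array([ 557.5, -143.4]), array([105.2, 123.1]), np.float32(92.5))
```

View pics/w1.png

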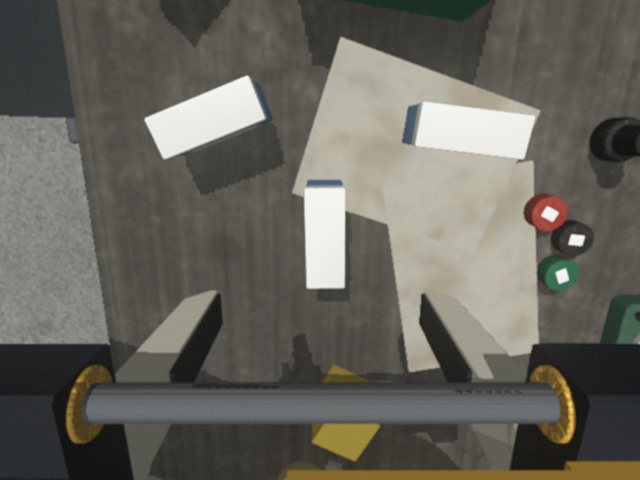

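The chosen box is at wrist pixel (325,237), with its measured size matching. I descend and grasp.

Call:
jog_arm(delta_pos=[[-0.2,0.3,3.0],[0,0,3.5],[0,0,3.5],[0,0,3.0],[0,0,2.0],[0,0,0.5],[0,0,0],[0,0,0],[0,0,0],[0,0,0],[0,0,0],[0,0,0],[0,0,0],[0,0,0],[0,0,0],[0,0,0]], delta_rot=[[0,0,0],[0,0,0],[0,0,0],[0,0,0],[0,0,0],[0,0,0],[0,0,0],[0,0,0],[0,0,0],[0,0,0],[0,0,0],[0,0,0],[0,0,0],[0,0,0],[0,0,0],[0,0,0]], fingers=[0,0,0,0,0,0,0,0,1,1,1,1,1,1,1,1])

```text
time: 4.4
eef_pos: [0.4629, -0.2094, 0.022]
tcp_rot: [0.699, 0.715, -0.0, -0.0]
wrist_force: [0.2, -0.5, 0.2]
gripper_width: 0.475
gripper_force: 0.0
```

Call:
jog_arm(delta_pos=[[0,0,0],[0,0,0],[0,0,0],[0,0,0],[0,0,0],[0,0,-1],[0,0,-3],[0,0,-4],[0,0,-4],[0,0,-4],[0,0,0],[0,0,0]], delta_rot=[[0,0,0],[0,0,0],[0,0,0],[0,0,0],[0,0,0],[0,0,0],[0,0,0],[0,0,0],[0,0,0],[0,0,0],[0,0,0],[0,0,0]], fingers=[1,1,1,1,1,1,1,1,1,1,1,1])

```text
time: 5.4
eef_pos: [0.4637, -0.2098, 0.1849]
tcp_rot: [0.699, 0.715, 0.001, 0.002]
wrist_force: [-1.1, -0.2, -2.0]
gripper_width: 0.321
gripper_force: 30.0
```

```bash
python3 - <<'E'
from h import *
s=observe();im=snapshot("wrist");cv2.imwrite("pics/w2.png",im);C=cam("wrist",s)
hsv=cv2.cvtColor(im,cv2.COLOR_BGR2HSV)
m=(hsv[...,1]<40)&(hsv[...,2]>185)
print(s["eef_pos"],s["gripper_width"],s["gripper_force"])
for r in rect(C,m,s["eef_pos"][2]-.021+.052):print(r)
E
```

```text
[ 0.46368042 -0.20976495  0.18489562] 0.3211714400553831 29.971489012241364
(array([322., 307.]), array([ 464. , -196.5]), array([30.2, 54.9]), np.float32(91.2))
(array([412., 174.]), array([ 494.9, -144.2]), array([15.6, 13. ]), np.float32(65.0))
(array([462., 138.]), array([ 509.1, -131.8]), array([26. , 36.6]), np.float32(174.8))
(array([200., 112.]), array([ 422.9, -124.9]), array([36.3, 13.7]), np.float32(21.8))
```

View pics/w2.png

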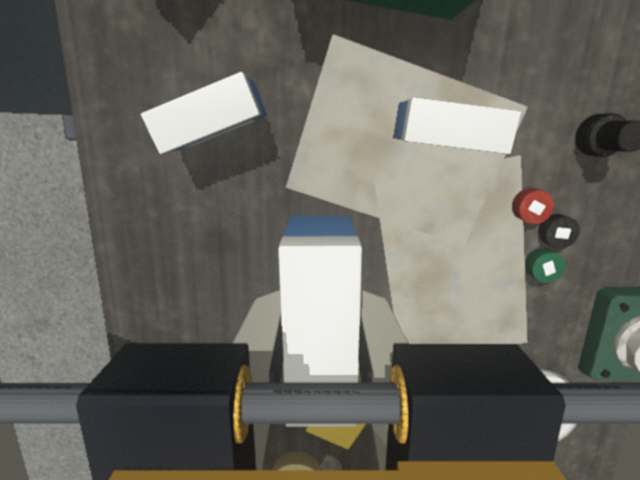

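Call:
jog_arm(delta_pos=[[0,0,-1],[0,0,-0.5],[1.9,0,0],[3,0.1,0],[3.5,0.1,0],[3.5,0.1,0],[3.5,0.1,0],[3.5,0.1,0],[3.5,0.1,0],[3.5,0.1,0],[3.5,0.1,0],[3.5,0.1,0],[3,0.1,0],[2,0.1,0],[1,0,0],[0,0,0],[0,0,0],[0,0,0]], delta_rot=[[0,0,4.7],[0,0,4.7],[0,0,0],[0,0,0],[0,0,0],[0,0,0],[0,0,0],[0,0,0],[0,0,0],[0,0,0],[0,0,0],[0,0,0],[0,0,0],[0,0,0],[0,0,0],[0,0,0],[0,0,0],[0,0,0]], fingers=[1,1,1,1,1,1,1,1,1,1,1,1,1,1,1,1,1,1])

```text
time: 6.95
eef_pos: [0.5281, 0.1732, 0.1964]
tcp_rot: [0.755, 0.655, -0.0, -0.0]
wrist_force: [0.8, 0.1, -1.1]
gripper_width: 0.322
gripper_force: 30.0
```

```bash
python3 - <<'E'
from h import *
s=observe();im=snapshot("wrist");C=cam("wrist",s);print(s["eef_pos"],s["tcp_rot"],s["gripper_width"])
o=np.array([.5167,.0961]);a=np.radians(82.03);y=np.array([np.cos(a),np.sin(a)]);x=np.array([y[1],-y[0]])
for X,Y in [(-66,135),(66,135),(-66,31),(66,31),(-54,127),(54,127)]:
    p=o+X/1e3*x+Y/1e3*y; u=proj(C,[*p,.071])[0]; print(X,Y,u.round())
    cv2.drawMarker(im,tuple(int(v) for v in u),(0,0,255),0,12)
cv2.imwrite("pics/w3.png",im)
e=s["eef_pos"][:2]-o;print("own",e@x,e@y)
E
```

```text
[0.52806856 0.17318407 0.19642129] [ 7.55229602e-01  6.55460138e-01 -4.98950055e-04 -8.40783119e-05] 0.32206344452923225
-66 135 [228. 161.]
66 135 [408. 161.]
-66 31 [237. 292.]
66 31 [400. 291.]
-54 127 [245. 172.]
54 127 [391. 172.]
own 0.000570685350063799 0.07791580703943478
```

View pics/w3.png

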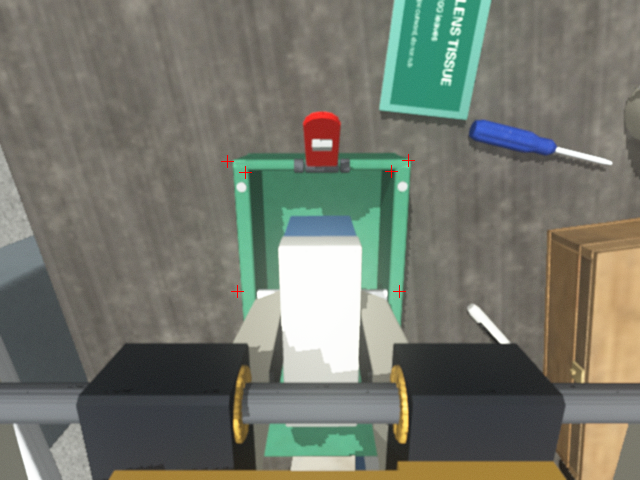

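```bash
python3 - <<'E'
from h import *
im=snapshot("wrist");cv2.imwrite("pics/w3raw.png",im)
cv2.imwrite("pics/w3c.png",cv2.resize(im[140:310,220:420],None,fx=3.5,fy=3.5,interpolation=cv2.INTER_CUBIC))
E
```

```text
(no output)
```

View pics/w3c.png

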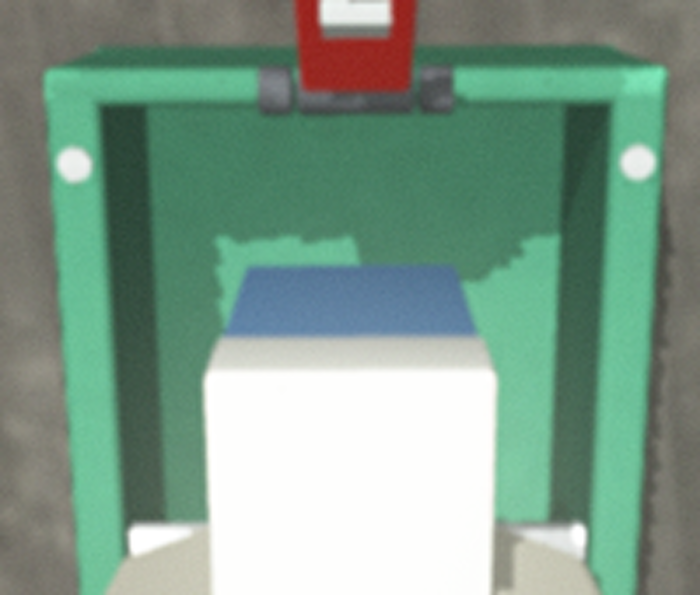

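```bash
python3 - <<'E'
from h import *
s=observe();C=cam("wrist",s)
o=np.array([.5167,.0961]);a=np.radians(82.03);y=np.array([np.cos(a),np.sin(a)]);x=np.array([y[1],-y[0]])
for p in [(47,70),(665,70),(97,103),(613,103),(132,523),(585,523)]:
    w=ray(C,np.array(p)/3.5+[219.6,139.6],.071)[0][:2]-o; print(p,round(1e3*w@x,1),round(1e3*w@y,1))
E
```

```text
(47, 70) -62.0 136.1
(665, 70) 67.5 135.7
(97, 103) -51.9 129.3
(613, 103) 57.0 128.9
(132, 523) -49.4 33.2
(585, 523) 55.6 32.8
```

Call:
jog_arm(delta_pos=[[0.3,0.2,1],[0,0,2],[0,0,2],[0,0,2],[0,0,2],[0,0,2],[0,0,1.5],[0,0,1.5],[0,0,1],[0,0,0.7],[0,0,0.5],[0,0,0],[0,0,0],[0,0,0]], delta_rot=[[0,0,0],[0,0,0],[0,0,0],[0,0,0],[0,0,0],[0,0,0],[0,0,0],[0,0,0],[0,0,0],[0,0,0],[0,0,0],[0,0,0],[0,0,0],[0,0,0]], fingers=[1,1,1,1,1,1,1,1,1,1,1,1,1,1])

```text
time: 8.22
eef_pos: [0.5311, 0.177, 0.0358]
tcp_rot: [0.755, 0.656, 0.001, 0.0]
wrist_force: [0.4, 0.7, -1.6]
gripper_width: 0.322
gripper_force: 30.0
```

Call:
jog_arm(delta_pos=[[0,0,0.4],[0,0,0.3],[0,0,0],[0,0,0],[0,0,0],[0,0,0],[0,0,0],[0,0,0],[0,0,0]], delta_rot=[[0,0,0],[0,0,0],[0,0,0],[0,0,0],[0,0,0],[0,0,0],[0,0,0],[0,0,0],[0,0,0]], fingers=[1,1,1,1,0.5,0.5,0.5,0.5,0.5])

```text
time: 8.97
eef_pos: [0.5307, 0.1769, 0.028]
tcp_rot: [0.755, 0.656, 0.0, -0.0]
wrist_force: [0.5, -1.4, 0.5]
gripper_width: 0.498
gripper_force: 0.0
```

Call:
jog_arm(delta_pos=[[0,0,-1],[0,0,-2],[0,0,-3],[0,0,-4],[0,0,-4],[-2.3,0,0],[-3,0,0],[-2,0,0],[0,0,0],[0,0,0],[0,0,0]], delta_rot=[[0,0,0],[0,0,0],[0,0,0],[0,0,0],[0,0,0],[0,0,0],[0,0,0],[0,0,0],[0,0,0],[0,0,0],[0,0,0]], fingers=[0.5,0.5,0.5,0.5,1,1,1,1,1,1,1])

```text
time: 9.88
eef_pos: [0.5206, 0.1049, 0.1685]
tcp_rot: [0.755, 0.656, 0.0, 0.0]
wrist_force: [-0.2, 0.4, -0.9]
gripper_width: 0.047
gripper_force: 0.0
```

```bash
python3 - <<'E'
from h import *
s=observe();im=snapshot("wrist");C=cam("wrist",s);cv2.imwrite("pics/w4.png",im)
o=np.array([.5167,.0961]);a=np.radians(82.03);y=np.array([np.cos(a),np.sin(a)]);x=np.array([y[1],-y[0]])
o=o+.0027*x+.0015*y
e=s["eef_pos"][:2]-o;print("own",e@x,e@y,s["eef_pos"],s["gripper_width"])
hsv=cv2.cvtColor(im,cv2.COLOR_BGR2HSV)
m=(hsv[...,1]<40)&(hsv[...,2]>185)
for r in rect(C,m,.058):
    d=r[1]/1e3-o; print(r,"own",(d@x).round(4),(d@y).round(4))
E
```

```text
own -8.052893460611289e-05 0.007802023913256316 [0.52058394 0.10494897 0.16850159] 0.0466088130456597
(array([152., 360.]), array([370.7,  22.2]), array([59. , 23.4]), np.float32(46.2)) own -0.137 -0.0949
(array([515., 280.]), array([664.7,  52.5]), array([ 8. , 67.4]), np.float32(125.3)) own 0.1499 -0.0242
(array([319., 251.]), array([519.3,  96.1]), array([ 56.5, 110.9]), np.float32(171.9)) own -0.0001 -0.0011
(array([320., 144.]), array([531. , 172.9]), array([72.6, 30.6]), np.float32(81.9)) own 0.0008 0.0765
(array([615.,  65.]), array([728.1, 196.3]), array([ 2.9, 35. ]), np.float32(158.9)) own 0.1928 0.127
```

View pics/w4.png

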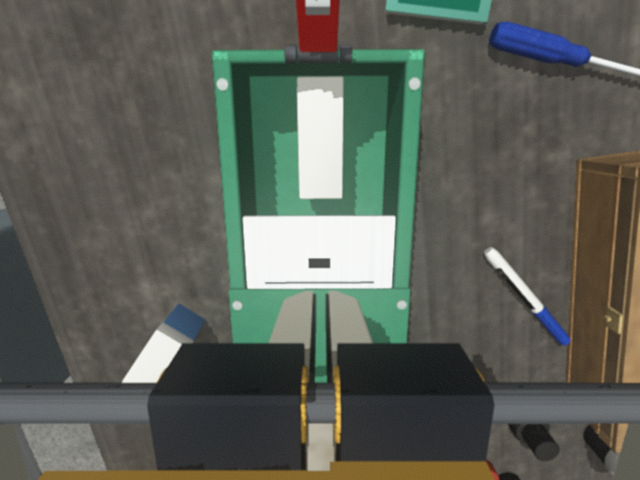

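The picture shows the box standing in the store at (320,140), and the bare shutter face spans rows 216–288. I lower the shut fingers onto it.

Call:
jog_arm(delta_pos=[[0,0,3],[0,0,3],[0,0,2],[0,0,1],[0,0,0.5],[0,0,0.2],[0,0,0.2],[0,0,0],[0,0,0]], delta_rot=[[0,0,0],[0,0,0],[0,0,0],[0,0,0],[0,0,0],[0,0,0],[0,0,0],[0,0,0],[0,0,0]], fingers=[1,1,1,1,1,1,1,1,1])

```text
time: 10.68
eef_pos: [0.521, 0.1049, 0.0702]
tcp_rot: [0.755, 0.656, 0.001, 0.0]
wrist_force: [-0.7, 1.4, 2.7]
gripper_width: 0.002
gripper_force: 1.3
```

Call:
jog_arm(delta_pos=[[0,0,0.1],[0,0,0.1],[0,0,0],[0.5,0,0],[1,0,0],[0,0,0]], delta_rot=[[0,0,0],[0,0,0],[0,0,0],[0,0,0],[0,0,0],[0,0,0]], fingers=[1,1,1,1,1,1])

```text
time: 11.18
eef_pos: [0.5233, 0.1203, 0.0683]
tcp_rot: [0.755, 0.656, 0.001, 0.0]
wrist_force: [-2.4, 1.7, 8.7]
gripper_width: 0.004
gripper_force: 4.7
```

```bash
cat > sh.py <<'E'
from h import *
import sys
s=observe();im=snapshot("wrist");C=cam("wrist",s);cv2.imwrite("pics/%s.png"%sys.argv[1],im)
a=np.radians(82.03);y=np.array([np.cos(a),np.sin(a)]);x=np.array([y[1],-y[0]])
o=np.array([.5167,.0961])+.0027*x+.0015*y
e=s["eef_pos"][:2]-o;print("own",(e@x).round(4),(e@y).round(4),s["eef_pos"].round(4),s["wrist_force"].round(1))
# white-fraction across shutter's width along own y
for Y in range(20,135,2):
    P=[[*(o+X*x+Y/1e3*y),.070] for X in (-.046,-.043,-.04,.04,.043,.046)]
    u=proj(C,P).round().astype(int)
    v=[int(im[b,c].min()) if 0<=b<480 and 0<=c<640 else -1 for c,b in u]
    print(Y,v)
E
python3 sh.py w5 | awk 'NR==1||NR%2==0'
```

```text
own 0.0005 0.0234 [0.5233 0.1203 0.0683] [-2.4  1.7  8.7]
20 [243, 242, 243, 244, 243, 243]
24 [243, 243, 243, 242, 243, 243]
28 [242, 243, 243, 244, 243, 242]
32 [243, 243, 243, 243, 243, 242]
36 [242, 243, 242, 244, 242, 242]
40 [242, 243, 242, 242, 242, 242]
44 [241, 242, 242, 242, 241, 242]
48 [65, 64, 65, 61, 60, 70]
52 [44, 49, 47, 57, 54, 52]
56 [39, 44, 46, 54, 50, 45]
60 [37, 38, 42, 49, 44, 42]
64 [37, 39, 33, 49, 44, 44]
68 [36, 32, 33, 42, 42, 37]
72 [25, 31, 31, 35, 42, 36]
76 [31, 29, 33, 39, 42, 35]
80 [28, 25, 32, 39, 35, 35]
84 [28, 27, 31, 32, 39, 32]
88 [29, 31, 25, 35, 34, 36]
92 [27, 29, 25, 33, 39, 33]
96 [29, 26, 29, 33, 35, 33]
100 [25, 29, 28, 27, 29, 34]
104 [25, 29, 27, 30, 26, 37]
108 [26, 31, 23, 31, 28, 29]
112 [27, 28, 24, 28, 28, 33]
116 [30, 28, 30, 29, 28, 31]
120 [28, 28, 26, 28, 28, 28]
124 [26, 28, 32, 26, 28, 28]
128 [49, 52, 52, 54, 53, 55]
132 [77, 77, 74, 68, 74, 74]
```

The shutter follows the fingers (edge 31.5 → 47 mm). I keep dragging.

Call:
jog_arm(delta_pos=[[1,0,0],[1,0,0],[1,0,0],[1,0,0],[1,0,0],[1,0,0],[0.8,0,0],[0.5,0,0],[0.3,0,0],[0,0,0]], delta_rot=[[0,0,0],[0,0,0],[0,0,0],[0,0,0],[0,0,0],[0,0,0],[0,0,0],[0,0,0],[0,0,0],[0,0,0]], fingers=[1,1,1,1,1,1,1,1,1,1])

```text
time: 12.07
eef_pos: [0.5337, 0.1954, 0.0682]
tcp_rot: [0.755, 0.656, 0.001, 0.0]
wrist_force: [-2.5, 1.9, 8.9]
gripper_width: 0.005
gripper_force: 4.8
```

```bash
python3 sh.py w6 | awk 'NR==1||NR>40'
```

```text
own 0.0004 0.0992 [0.5337 0.1954 0.0682] [-2.5  1.9  8.9]
98 [244, 245, 245, 245, 245, 245]
100 [245, 245, 245, 245, 245, 245]
102 [244, 244, 245, 245, 245, 245]
104 [245, 245, 245, 246, 244, 245]
106 [244, 245, 245, 245, 246, 245]
108 [244, 245, 245, 245, 245, 244]
110 [244, 245, 245, 244, 245, 244]
112 [244, 245, 245, 245, 245, 245]
114 [245, 245, 245, 245, 244, 245]
116 [245, 245, 244, 244, 244, 244]
118 [244, 245, 244, 245, 243, 244]
120 [244, 244, 244, 245, 245, 244]
122 [176, 175, 178, 206, 203, 205]
124 [50, 48, 52, 54, 62, 54]
126 [49, 51, 54, 54, 51, 50]
128 [67, 66, 66, 71, 72, 69]
130 [84, 88, 84, 87, 81, 82]
132 [87, 89, 86, 79, 84, 78]
134 [81, 82, 84, 83, 78, 75]
```

Call:
jog_arm(delta_pos=[[0.2,0,0],[0.2,0,0],[0.2,0,0],[0.2,0,0],[0,0,0]], delta_rot=[[0,0,0],[0,0,0],[0,0,0],[0,0,0],[0,0,0]], fingers=[1,1,1,1,1])

```text
time: 12.53
eef_pos: [0.5349, 0.2025, 0.0682]
tcp_rot: [0.755, 0.656, 0.0, 0.001]
wrist_force: [-2.5, -3.0, 9.6]
gripper_width: 0.004
gripper_force: 4.7
```

```bash
python3 sh.py w7 | awk 'NR==1||NR>50'
```

```text
own 0.0006 0.1064 [0.5349 0.2025 0.0682] [-2.5 -3.   9.6]
118 [253, 253, 253, 253, 254, 253]
120 [253, 253, 254, 253, 253, 253]
122 [253, 253, 253, 254, 253, 253]
124 [253, 253, 253, 254, 253, 253]
126 [253, 254, 254, 254, 253, 254]
128 [139, 144, 119, 112, 106, 111]
130 [109, 112, 117, 114, 112, 110]
132 [113, 115, 115, 116, 116, 110]
134 [108, 107, 108, 114, 107, 106]
```

The wrist force has reversed and the edge is at 127 mm, so the shutter is home. I lift off and look once more at the shutter and latch.

Call:
jog_arm(delta_pos=[[0,0,-0.5],[0,0,-2],[0,0,-4],[0,0,-4],[0,0,0],[0,0,0]], delta_rot=[[0,0,0],[0,0,0],[0,0,0],[0,0,0],[0,0,0],[0,0,0]], fingers=[1,1,1,1,1,1])

```text
time: 13.08
eef_pos: [0.5353, 0.2029, 0.1747]
tcp_rot: [0.755, 0.656, 0.002, 0.001]
wrist_force: [-0.0, -0.0, -1.6]
gripper_width: 0.008
gripper_force: 0.0
```

```bash
python3 sh.py w8 | awk 'NR==1||NR>50'; python3 - <<'E'
from h import *
s=observe();C=cam("wrist",s);im=cv2.imread("pics/w8.png");hsv=cv2.cvtColor(im,cv2.COLOR_BGR2HSV)
m=((hsv[...,0]<8)|(hsv[...,0]>172))&(hsv[...,1]>150)&(hsv[...,2]>80);m[250:]=0
a=np.radians(82.03);y=np.array([np.cos(a),np.sin(a)]);x=np.array([y[1],-y[0]])
o=np.array([.5167,.0961])+.0027*x+.0015*y
n,l,st,c=cv2.connectedComponentsWithStats(m.astype(np.uint8));i=1+st[1:,4].argmax();print(st[i])
tip=(st[i][0]+st[i][2]/2,st[i][1])
for th in np.arange(1.6,2.5,.1):
    P=[*(o+(.131-.064*np.cos(th))*y),.078+.064*np.sin(th)]
    print(round(th,1),proj(C,P)[0].round(),"seen",tip)
E
```

```text
own 0.001 0.1068 [0.5353 0.2029 0.1747] [-0.  -0.  -1.6]
118 [251, 251, 251, 251, 251, 252]
120 [252, 251, 251, 251, 251, 251]
122 [251, 251, 251, 251, 251, 251]
124 [251, 251, 251, 251, 251, 251]
126 [252, 252, 253, 253, 253, 252]
128 [132, 135, 129, 111, 112, 110]
130 [104, 103, 104, 102, 106, 103]
132 [106, 105, 106, 103, 103, 103]
134 [91, 96, 98, 99, 95, 97]
[296 171  40  35 874]
1.6 [318. 237.] seen (np.float64(316.0), np.int32(171))
1.7 [318. 225.] seen (np.float64(316.0), np.int32(171))
1.8 [318. 212.] seen (np.float64(316.0), np.int32(171))
1.9 [318. 200.] seen (np.float64(316.0), np.int32(171))
2.0 [318. 188.] seen (np.float64(316.0), np.int32(171))
2.1 [318. 176.] seen (np.float64(316.0), np.int32(171))
2.2 [318. 165.] seen (np.float64(316.0), np.int32(171))
2.3 [318. 155.] seen (np.float64(316.0), np.int32(171))
2.4 [318. 146.] seen (np.float64(316.0), np.int32(171))
```

The shutter is home. The latch stands at about 2.14 rad with its tip near own y=166 mm. I go round behind it.

Call:
jog_arm(delta_pos=[[3,0,0],[3,0,0],[3,0,0],[0.4,0,0],[0,0,1],[0,0,2.5],[0,0,2.5],[0,0,1.5],[-1,0,0],[-1,0,0],[-1,0,0],[-1,0,0],[0,0,0]], delta_rot=[[0,0,0],[0,0,0],[0,0,0],[0,0,0],[0,0,0],[0,0,0],[0,0,0],[0,0,0],[0,0,0],[0,0,0],[0,0,0],[0,0,0],[0,0,0]], fingers=[1,1,1,1,1,1,1,1,1,1,1,1,1])

```text
time: 14.22
eef_pos: [0.5423, 0.2542, 0.0985]
tcp_rot: [0.755, 0.655, 0.001, 0.0]
wrist_force: [0.2, 0.1, 0.3]
gripper_width: 0.007
gripper_force: 0.0
```

Call:
jog_arm(delta_pos=[[-1,0,0],[-1,0,0],[-1,0,0],[-1,0,0],[-1,0,0],[0,0,0]], delta_rot=[[0,0,0],[0,0,0],[0,0,0],[0,0,0],[0,0,0],[0,0,0]], fingers=[1,1,1,1,1,1])

```text
time: 14.72
eef_pos: [0.5347, 0.2048, 0.097]
tcp_rot: [0.755, 0.655, -0.0, 0.0]
wrist_force: [0.5, 0.7, -0.3]
gripper_width: 0.005
gripper_force: 0.0
```

```bash
python3 - <<'E'
from h import *
print(observe()["eef_pos"])
a=snapshot("wrist");b=snapshot("scene")
o=np.zeros((480,800,3),np.uint8);o[:240,:320]=cv2.resize(a,(320,240));o[:,330:800]=cv2.resize(b[120:280,170:327],(470,480));cv2.imwrite("pics/v.png",o)
E
```

```text
[0.53470522 0.2048077  0.09703082]
```

View pics/v.png

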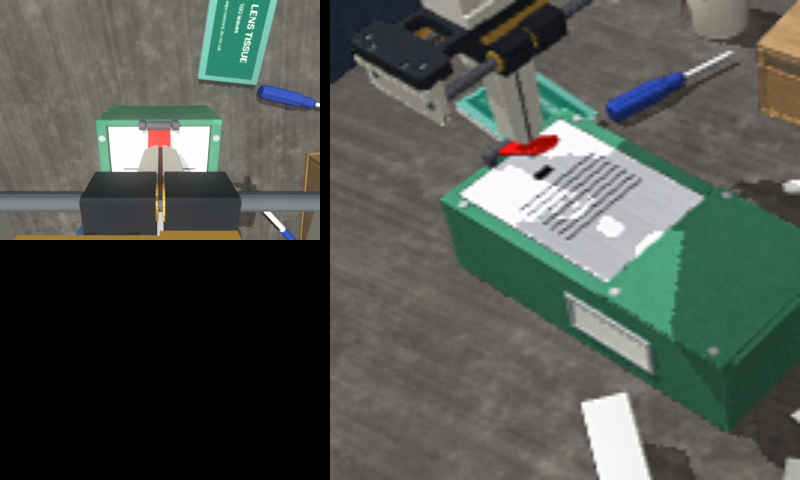

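The latch has swung over and leans inward under the fingertips. I push on and press it down.

Call:
jog_arm(delta_pos=[[-1,0,0],[-0.8,0,0.2],[0,0,0.5],[0,0,0.5],[0,0,0.2],[0,0,0.2],[0,0,0]], delta_rot=[[0,0,0],[0,0,0],[0,0,0],[0,0,0],[0,0,0],[0,0,0],[0,0,0]], fingers=[1,1,1,1,1,1,1])

```text
time: 15.4
eef_pos: [0.5322, 0.1889, 0.0803]
tcp_rot: [0.755, 0.656, -0.0, -0.0]
wrist_force: [0.2, 0.2, -0.1]
gripper_width: 0.007
gripper_force: 0.0
```

Call:
jog_arm(delta_pos=[[0,0,0.2],[0,0,0.2],[0,0,0.1],[0,0,0.1],[0,0,0],[0,0,0]], delta_rot=[[0,0,0],[0,0,0],[0,0,0],[0,0,0],[0,0,0],[0,0,0]], fingers=[1,1,1,1,1,1])

```text
time: 15.9
eef_pos: [0.5329, 0.1891, 0.0784]
tcp_rot: [0.755, 0.656, 0.001, 0.0]
wrist_force: [-15.8, -5.4, 35.4]
gripper_width: 0.005
gripper_force: 17.5
```

Firm stop at z=0.078, so the latch is down. I lift off and check.

Call:
jog_arm(delta_pos=[[0,0,-0.5],[0,0,-2],[0,0,-4],[0,0,-4],[-2,0,-2],[-3,0,0],[0,0,0],[0,0,0]], delta_rot=[[0,0,0],[0,0,0],[0,0,0],[0,0,0],[0,0,0],[0,0,0],[0,0,0],[0,0,0]], fingers=[1,1,1,1,1,1,1,1])

```text
time: 16.57
eef_pos: [0.5254, 0.1386, 0.2004]
tcp_rot: [0.755, 0.655, 0.0, 0.0]
wrist_force: [-0.1, 1.1, -0.2]
gripper_width: 0.004
gripper_force: 0.0
```

```bash
python3 sh.py w9 | awk 'NR==1||NR>50'; python3 - <<'E'
from h import *
s=observe();C=cam("wrist",s);im=cv2.imread("pics/w9.png");b=snapshot("scene")
a=np.radians(82.03);y=np.array([np.cos(a),np.sin(a)]);x=np.array([y[1],-y[0]])
o=np.array([.5167,.0961])+.0027*x+.0015*y
hsv=cv2.cvtColor(im,cv2.COLOR_BGR2HSV)
m=((hsv[...,0]<8)|(hsv[...,0]>172))&(hsv[...,1]>150)&(hsv[...,2]>80);m[330:]=0
n,l,st,c=cv2.connectedComponentsWithStats(m.astype(np.uint8));i=1+st[1:,4].argmax();print(st[i],"tip row",st[i][1]+st[i][3])
for th in (0,.06,.12,.2,.3): print(th,[proj(C,[*(o+(.131-.064*np.cos(th))*y),.078+.064*np.sin(th)])[0].round(1)])
v=np.zeros((480,800,3),np.uint8);v[:,:330]=cv2.resize(im[40:280,238:403],(330,480));v[:,330:]=cv2.resize(b[120:280,170:327],(470,480));cv2.imwrite("pics/v2.png",v)
E
```

```text
own 0.0001 0.0418 [0.5254 0.1386 0.2004] [-0.1  1.1 -0.2]
118 [242, 242, 241, 242, 241, 242]
120 [241, 242, 242, 242, 242, 241]
122 [241, 241, 242, 241, 241, 242]
124 [242, 242, 241, 242, 242, 242]
126 [242, 244, 244, 241, 241, 241]
128 [87, 106, 106, 75, 76, 73]
130 [86, 85, 83, 82, 85, 87]
132 [88, 87, 89, 88, 91, 86]
134 [79, 83, 84, 83, 84, 80]
[ 304  122   29   82 2245] tip row 204
0 [array([318.9, 205.7])]
0.06 [array([318.9, 206.6])]
0.12 [array([318.9, 207.1])]
0.2 [array([318.8, 207.4])]
0.3 [array([318.8, 207. ])]
```

View pics/v2.png

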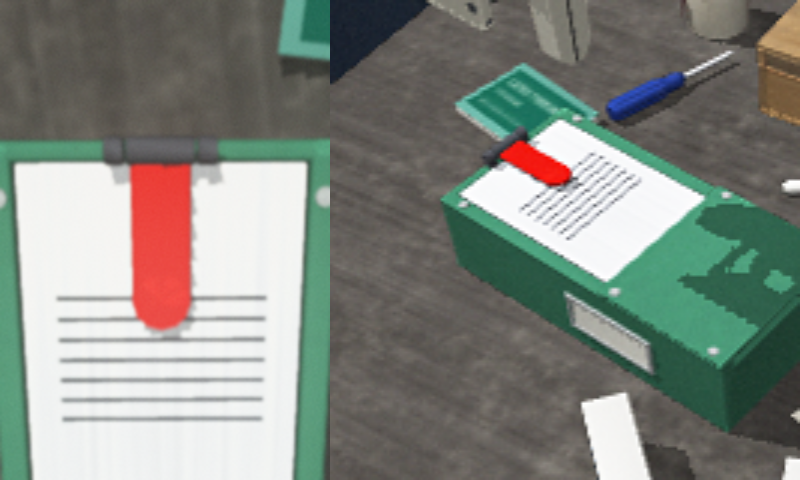

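The shutter is home with its edge at 127 mm. The latch lies flat (tip at row 204, against 205.7 predicted for closed), and the gripper is clear.

```bash
python3 -c "from bench import *;print(job_done())"
```

```text
the job is handed in; nothing more can be done
None
```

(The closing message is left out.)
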